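# Wipe the leaf camera's window and hold the camera up at its second stop

## Robot

A 6-joint arm with a two-finger parallel gripper is mounted at the origin on the work surface. World frame = base frame: x ahead of the robot, y to its left, z up, the work surface at z = 0. Lengths are in mm, angles in rad, forces in N, time in s.
With the tool pointing down it reaches from about 300 to 775 mm from the base axis. Payload 14.6 kg.
Tool frame: the origin (TCP) lies on the centre line of the jaws, within the pads' length; the fingertips stand 19 mm ahead of it and the grasp point (between the pads) is the TCP (bot.tip_reach is the distance from the TCP to the fingertips, in mm); y points along the fingers, x is the direction in which the jaws open and shut, and the axes are right-handed (so a half turn about y gives the same grasp; the last joint's range is limited). The gripper opens to 85 mm and grips with 20 to 120 N. Pads are 22 mm wide; open, the fingers measure 114 mm over their backs; the gripper's body (76 mm by 85 mm) begins 54 mm behind the grasp point. The pads swing forward as they close: fully open they stand 13 mm farther back than shut.
Start: joints at [1.034, 0.3, 1.521, -0, 1.321, -0.067], TCP at [248.985, 490.404, 220.581] pointing down, gripper open.
Joint ranges: [-3.03, 3.03], [-0.79, 2.21], [0.23, 2.52], [-1.04, 4.18], [0, 3.07], [-2.55, 2.55]. Speed limits (rad/s): [2.22, 2.22, 2.57, 3.14, 3.14, 3.14].

## Interface

Orientations are given as a unit quaternion [w, x, y, z].
In Python, from rig import bot gives the robot as it stands. Calls block until the motion is done:
- bot.move_to(position, orientation): joint-space move of the TCP to a pose.
- bot.servo_line(position, attitude=None, speed=150, until_force=None): straight line of the TCP; attitude=None keeps the orientation; speed is the mean speed in mm/s. With until_force (N) it stops when the force on the tool has changed by that much, and returns True; else False.
- bot.move_joints(angles): joint-space move.
- bot.move_gripper(opening, grip_force=None): finger opening in mm; grip_force is the grip in N (None keeps the last); returns when the fingers have stopped.
- bot.dwell(seconds).
- bot.ik(position, orientation): joint angles nearest the present ones, or None.
- bot.read_state(): the state.
- bot.read_camera(name): name is "scene" or "side" or "wrist"; returns a dict with "image" (400x640x3 uint8, blue, green, red), "depth" (400x640 float32, mm along the optical axis (not along the pixel's ray), 0 where there is no reading), "fovy" (degrees; the focal length in pixels is half the picture's height over the tangent of half this angle, whatever the lens; pixels are square), "cx", "cy" (the principal point, pixels), "eye" and "attitude" of the camera in the world; the wrist camera has in their place "mount" (4x4, takes a point from camera to tool coordinates, whose origin is the TCP and whose axes are the tool frame's). Camera axes: x right, y down, z forward; pixel columns grow to the right and rows downward; lengths in mm; the calibration is good to about 2 mm. A picture is of the moment at which its call begins: read the wrist's pose just before it.
A pose or a line that the arm cannot do raises bot.MotionError and nothing moves.
- bot.finish_job(): hands the job in, once; it reports no verdict.
The state is a dict: "clock": time; "joint_positions": joint angles; "qvel": joint speeds; "effort": joint torques, N m; "ee_pos": TCP position; "tool_rot": TCP orientation; "ft_force": force on the tool from outside, world axes, zero at the start; "moment": the same for the moment, N m; "grip_width": finger opening in mm.
Only numpy, scipy, OpenCV 4.12 (cv2) and the standard library are available. Lean on these libraries where they do the work, as an engineer would, in place of code of your own. Each camera call takes 0.05 s, during which the arm holds its last target. There are 200 camera calls.

## Task

Get the leaf camera stand ready for a blank picture: pull the wiper knob all the way out to its far click stop and push it fully home again, so that the blade sweeps the glass. Then squeeze in the release button on the side of the mast's handle, pull the handle straight up past the first click stop to the second, upper stop, and finish while gripping it and holding it up there, because the stops do not carry the camera. Leave the beaker, the bottle and the rubber bung standing where they are.

Things in the scene. Friction and masses are not known exactly. Their poses are not given: they have to be found in the camera images.
- stand: the camera stand, screwed to the bench: grey base box 220 (x) x 240 (y) x 60 high, a glass window on its top, a square aluminium tube 36 x 36 rising to 170 above the bench near the far left corner. Origin: centre of the base's underside, on the bench; z up, its x axis points away from its front, y to its left. Its position and yaw vary. Nothing of it but the wiper, mast and button moves.
- wiper_knob (a point): centre of the black wiper knob: a cylinder 24 in diameter and 32 long, its axis level along the stand's y, on the stand's right (-y) side, at the end of a 10 thick steel rod, 72 above the bench. With the wiper home it lies at (-85, -165, 72) in the stand's frame, its inner end 29 from the base's side; there is nothing under it but the bench. Axes as the stand's. The rod runs through a guide and carries the blade, which sweeps the glass.
- wiper (a joint): travel of the wiper in m: 0 fully home, 0.070 at the far click stop (mechanical end 0.072), growing as the knob is pulled straight out along the stand's -y. It is left part-way drawn (0.028 to 0.042) at the start. It slides with about 1.5 N friction and clicks into stops at 0 and 0.070 (up to 2.5 N to leave them), and stays where it is put there.
- handle: centre of the black handle block on top of the mast: 30 (x) x 34 (y) x 44 high, upright faces, free above. With the mast down it lies at (75, 60, 212) in the stand's frame; its underside is then 20 above the tube's top. Axes as the stand's. A 16 wide steel arm leaves the mast 5 mm below the handle's underside towards the camera, a white box 50 x 56 x 32 centred 95 in front (-x) and 70 to the right (-y) of the mast axis, its top 24 below the handle's centre.
- release_face (a point): centre of the outer face of the round steel release button (20 in diameter) in the middle of the handle's left (+y) face. Unpressed it stands 6 proud of that face, so button and handle together measure 40 along y. Axes as the stand's. A pinch of the handle along the stand's y, one finger on the button and the other on the opposite face, presses it flush.
- release (a joint): travel of the release button in m: 0 out, 0.006 flush with the handle, growing as it is pressed along the stand's -y; a spring of 3 N at 0 to 5 N when flush. Beyond about 0.004 the mast is unlocked; otherwise the mast is locked in its bottom position.
- mast (a joint): height of the mast above its bottom position in m: 0 down, 0.050 first click stop, 0.100 second stop (firm end at 0.106), growing straight up. The moving mast with camera weighs about 0.5 kg, friction 1 N, click stops up to 2 N: lifting takes about 8 N, and the stops do not hold it, and if let go it sinks to about 0.02, where the lock catches, or to 0.
- beaker: bystander: small glass beaker, 58 in diameter, 75 high, origin at the centre of its underside, z up; to be left alone
- bottle: bystander: brown glass bottle, 54 in diameter, 120 high, origin at the centre of its underside, z up; to be left alone
- bung: bystander: black rubber bung, a tapered plug 54 in diameter at its foot, 40 high, origin at the centre of its underside, z up; to be left alone

How it is judged (in metres and radians):
On the way, in this order (a step that is already met when the one before it is completed fails the run):
1. the wiper is pulled out to its far stop (value of joint wiper above 0.064 m), for 0.1 s.
2. the wiper is pushed home (value of joint wiper below 0.006 m), for 0.1 s.
3. the release button is pressed with the mast still down (value of joint release above 0.004 m and value of joint mast below 0.01 m), for 0.05 s.
4. the mast is at its second stop (value of joint mast above 0.092 m), for 0.2 s.
At the end, for the whole second after the job is handed in: the mast stands at its second stop (joint above 0.092), still (under 0.01 m/s), with the fingers gripping its handle or button (over 4 N), and the wiper is home (joint under 0.006) (value of joint mast above 0.092 m and velocity of joint mast between -0.01 and 0.01 m/s and contact force between the fingers and handle above 4 N and value of joint wiper below 0.006 m); the arm keeps its last pose, push and grip.
It fails at once if a bystander is shoved more than 25 mm or tipped over (distance of any of beaker, bottle, bung from where it was at the start of the episode above 0.025 m or angle between any of beaker, bottle, bung's own z axis and vertical above 0.5 rad).
It also fails if it takes over 45 s, if anything falls off the work surface, if the arm or the gripper's body presses on something with over 40 N, if the wrist force passes 120 N, or if a joint passes its speed limit or range.

## Working session

There is one attempt and no reset: what is moved stays moved. The work goes in short steps, each a Python script; the robot and the scene stay as the last script left them, time stands still between calls to the robot, and variables do not carry over. Pictures are saved under pics/ and viewed, about 8 in all and at most 12, crops included, and the job is handed in when it is done.

```bash
ls; mkdir -p pics
cat > h.py <<'E'
import numpy as np, cv2
from scipy.spatial.transform import Rotation as R
from rig import bot
def rot(q): return R.from_quat([q[1],q[2],q[3],q[0]])
def quat(M):
    q=R.from_matrix(M).as_quat(); return [q[3],q[0],q[1],q[2]]
def cam(name):
    s=bot.read_state(); c=bot.read_camera(name)
    if 'mount' in c:
        M=np.array(c['mount']); Rt=rot(s['tool_rot']).as_matrix()
        c['R']=Rt@M[:3,:3]; c['t']=np.array(s['ee_pos'])+Rt@M[:3,3]
    else: c['R']=rot(c['attitude']).as_matrix(); c['t']=np.array(c['eye'])
    c['f']=200/np.tan(np.radians(c['fovy'])/2); return c
def pts(c):
    d=c['depth']; v,u=np.mgrid[:400,:640]
    P=np.stack([(u-c['cx'])/c['f']*d,(v-c['cy'])/c['f']*d,d],-1)
    W=P@c['R'].T+c['t']; W[d<=0]=np.nan; return W
E
python3 - <<'E'
from h import *
for n in('scene','side'):
    c=cam(n); cv2.imwrite(f'pics/{n}0.png',c['image']); np.savez(f'{n}0.npz',img=c['image'],W=pts(c)); print(n,c['t'],c['fovy'],c['R'][:,2],(c['depth']>0).mean(), c['cx'],c['cy'])
print(bot.read_state())
E
```

```text
pics
scene [1022.65782039  312.013687    922.88167831] 50.755857223277786 [-0.47677848 -0.21390549 -0.85259998] 0.9959609375 323.285840853885 196.4812438319576
side [ 159.63638446 -490.96645061  656.75903131] 52.72150998385019 [ 0.47443058  0.67804102 -0.56140538] 0.99602734375 325.1053483570471 200.7624163233243
{'clock': 0.1, 'joint_positions': array([ 1.03442350e+00,  3.00433548e-01,  1.52152009e+00,  4.15446853e-05,
        1.32070615e+00, -6.65737830e-02]), 'qvel': array([ 8.58835639e-06, -1.24470852e-03, -2.45794748e-03, -6.64615943e-04,
       -3.61466858e-04, -3.10752241e-04]), 'effort': array([ 3.72925251e-04, -5.44378138e+01, -3.62371302e+01, -5.95776510e-05,
        2.99467021e-03,  5.12913317e-06]), 'ee_pos': array([248.85589482, 490.23141831, 220.06772377]), 'tool_rot': array([-0.60248038,  0.60280626,  0.36955249, -0.37023366]), 'ft_force': array([-0.81809455, -0.00603459,  0.0874318 ]), 'moment': array([-0.02858445,  0.01435946, -0.0200845 ]), 'grip_width': 85.28708438864315}
```

View pics/scene0.png

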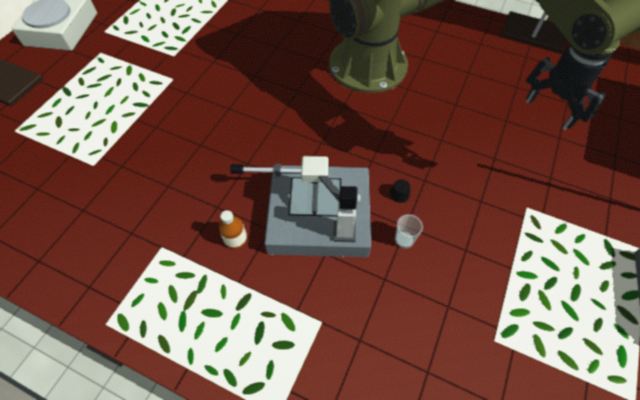

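View pics/side0.png

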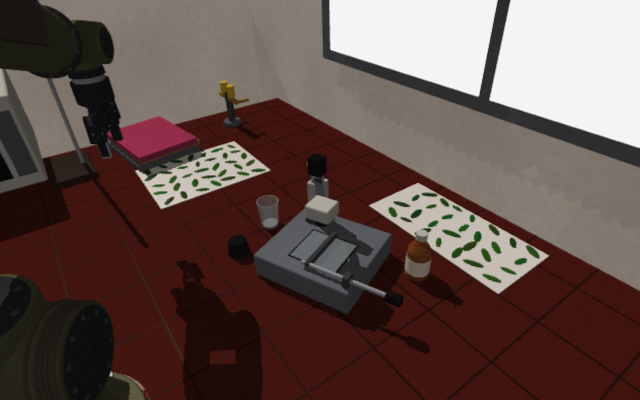

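Scene view: the handle is at about (348,196), the knob at (236,169), the white camera box at (315,167), the bottle at (231,228), the beaker at (407,230) and the bung at (400,190). In the side view the knob is at (395,298) and the handle at (317,165). Next I'll measure these from depth.

Run:
```python
from h import *
for n,kn,hd in(('scene',(236,169),(348,196)),('side',(395,298),(317,165))):
    z=np.load(f'{n}0.npz'); W=z['W']; im=z['img'].astype(int)
    v,u=np.mgrid[:400,:640]
    near=lambda p,r:(abs(u-p[0])<r)&(abs(v-p[1])<r)
    dark=im.max(-1)<60
    for nm,m in(('knob',near(kn,14)&dark&(W[...,2]>55)&(W[...,2]<95)),('handle',near(hd,18)&dark&(W[...,2]>185)&(W[...,2]<245))):
        P=W[m]; print(n,nm,len(P),np.percentile(P,[2,50,98],axis=0).round(1).tolist())
        if nm=='handle':
            T=P[P[:,2]>229]; print(' top',len(T),T.mean(0), cv2.minAreaRect(T[:,:2].astype(np.float32)) if len(T)>4 else '')
        else: print(' ',cv2.minAreaRect(P[:,:2].astype(np.float32)))
    gray=(im.max(-1)-im.min(-1)<45)
    m=gray&(abs(W[...,2]-60)<5)&near((320,215) if n=='scene' else (322,255),85)
    m=cv2.morphologyEx(m.astype(np.uint8),cv2.MORPH_OPEN,np.ones((3,3)))>0
    k,l,st,ce=cv2.connectedComponentsWithStats(m.astype(np.uint8)); i=1+st[1:,4].argmax()
    P=W[l==i]; print(n,'base',len(P),st[i],np.median(P[:,2]),cv2.minAreaRect(P[:,:2].astype(np.float32)))
z=np.load('scene0.npz');W=z['W']
for nm,(a,b) in dict(bottle=(231,228),beaker=(407,230),bung=(400,190)).items():
    Q=W[b-22:b+22,a-20:a+20].reshape(-1,3); Q=Q[Q[:,2]>12]; 
    print(nm,np.percentile(Q,[3,50,97],axis=0).round(0).tolist())
```

```text
scene knob 117 [[556.2, -141.2, 68.0], [569.3, -126.5, 79.5], [578.7, -110.5, 85.2]]
  ((565.086669921875, -127.22423553466797), (22.60615348815918, 31.446992874145508), 22.728382110595703)
scene handle 367 [[593.3, 155.4, 186.9], [615.8, 179.8, 231.3], [625.7, 196.2, 235.5]]
 top 213 [609.3419013  178.37177244 233.16543293] ((608.8677978515625, 178.185546875), (29.048192977905273, 31.553081512451172), 20.491058349609375)
scene base 5909 [ 265  167  106   81 5909] 59.667272379214296 ((561.6071166992188, 94.44003295898438), (221.08258056640625, 239.876220703125), 23.27163314819336)
side knob 227 [[550.2, -147.6, 65.6], [560.0, -134.6, 78.9], [576.0, -118.2, 84.4]]
  ((563.509033203125, -129.86952209472656), (23.22622299194336, 34.829383850097656), 20.430376052856445)
side handle 408 [[587.9, 156.1, 187.0], [598.7, 166.8, 216.8], [624.5, 190.4, 233.6]]
 top 110 [604.96485064 173.62630285 232.272722  ] ((605.65966796875, 175.84703063964844), (30.292728424072266, 33.106258392333984), 23.27290916442871)
side base 5650 [ 255  209  136   86 5650] 59.09086529631264 ((561.4338989257812, 91.38045501708984), (221.50514221191406, 240.33111572265625), 23.6296443939209)
bottle [[690.0, -75.0, 19.0], [716.0, -49.0, 78.0], [733.0, -33.0, 120.0]]
beaker [[509.0, 284.0, 15.0], [523.0, 309.0, 51.0], [562.0, 334.0, 76.0]]
bung [[400.0, 235.0, 14.0], [426.0, 256.0, 38.0], [440.0, 276.0, 42.0]]
```

```bash
cat >> h.py <<'E'
YAW=np.radians(23.4); O=np.array([561.5,93,0.])
S=np.array([[np.cos(YAW),-np.sin(YAW),0],[np.sin(YAW),np.cos(YAW),0],[0,0,1]])
def w(x,y,z): return O+S@np.array([x,y,z])
def Q(jaw):  # jaw direction in stand frame, fingers down
    x=S@np.array(jaw,float); y=np.array([0,0,-1.]); return quat(np.c_[x,y,np.cross(x,y)])
def best(p,jaw):
    o=[(np.abs(np.array(j)[5]),s) for s in(1,-1) if (j:=bot.ik(p,Q(np.array(jaw)*s))) is not None]
    return Q(np.array(jaw)*min(o)[1])
E
python3 - <<'E'
from h import *
s=bot.read_state(); p=s['ee_pos'].copy()
k=w(-85,-203,72); up=k.copy(); up[2]=340; q=best(up,[1,0,0])
for z in(340,190,72): k[2]=z; print(z,bot.ik(k,q))
for z in(370,320,212):
    h=w(75,60,z); qh=best(h,[0,1,0]); print('h',z,h,bot.ik(h,qh))
p[2]=340; bot.servo_line(p)
bot.move_to(up,q); k[2]=190; bot.servo_line(k,speed=120)
c=cam('wrist'); cv2.imwrite('pics/w1.png',c['image']); W=pts(c); np.savez('w1.npz',img=c['image'],W=W)
m=(c['image'].max(-1)<60)&(W[...,2]>62)&(W[...,2]<95)&(np.hypot(W[...,0]-k[0],W[...,1]-k[1])<40)
P=(W[m]-O)@S; print(len(P),np.percentile(P,[2,50,98],axis=0),bot.read_state()['clock'])
print(cv2.minAreaRect(W[m][:,:2].astype(np.float32)))
E
```

```text
340 [-2.84882236e-01  3.08292543e-01  1.23794846e+00 -4.44089210e-16
  1.59535165e+00 -6.93289281e-01]
190 [-2.84882236e-01  3.87920256e-01  1.47581508e+00 -4.44089210e-16
  1.27785732e+00 -6.93289281e-01]
72 [-2.84882236e-01  5.22126098e-01  1.57830072e+00 -4.44089210e-16
  1.04116583e+00 -6.93289281e-01]
h 370 [606.50272349 177.85136934 370.        ] [ 2.27304267e-01  4.43734096e-01  9.88764371e-01 -4.44089210e-16
  1.70909419e+00  1.38969355e+00]
h 320 [606.50272349 177.85136934 320.        ] [ 2.27304267e-01  4.44812211e-01  1.09857753e+00 -4.44089210e-16
  1.59820291e+00  1.38969355e+00]
h 212 [606.50272349 177.85136934 212.        ] [ 2.27304267e-01  4.91356175e-01  1.27648008e+00 -4.44089210e-16
  1.37375640e+00  1.38969355e+00]
767 [[ -96.54735061 -219.87505522   74.12190325]
 [ -85.7909449  -203.95835815   82.95944219]
 [ -74.30560536 -190.08095454   85.5840895 ]] 4.9583
((564.3778076171875, -129.6271209716797), (23.295970916748047, 31.424530029296875), 24.14178466796875)
```

View pics/w1.png

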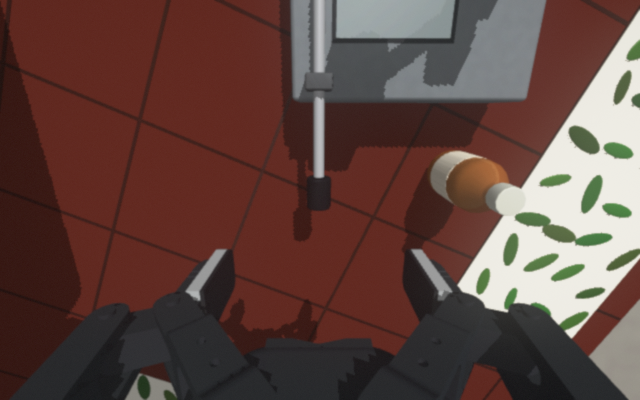

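Wrist view: the knob is centred at (319,193), between the jaws and clear of the bottle at (470,183). It reads (-85.5,-205) in the stand frame, so the wiper is drawn about 40 mm.

Run:
```python
from h import *
q=bot.read_state()['tool_rot']
def st(t):
    s=bot.read_state(); print(t,((s['ee_pos']-O)@S).round(1),(s['ft_force']@S).round(1),round(s['grip_width'],1),round(s['clock'],2))
bot.servo_line(w(-85.5,-205,72),speed=100); st('down')
bot.move_gripper(15,30); st('grip')
print(bot.servo_line(w(-85.5,-240,72),speed=40,until_force=12)); st('out'); bot.dwell(.3); st('out')
c=cam('side'); cv2.imwrite('pics/s1.png',c['image'][180:360,200:500])
```

```text
down [ -85.2 -205.2   72.6] [0.3 0.5 0.2] 85.4 6.29
grip [ -85.5 -205.    72. ] [ 0.2 -0.4 -0.2] 14.8 6.96
False
out [ -85.5 -239.8   72. ] [-0.7  0.1 -0.4] 15.0 7.98
out [ -85.5 -239.9   72. ] [ 0.3  0.7 -0.3] 15.0 8.28
```

View pics/s1.png

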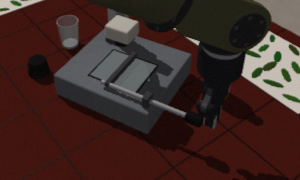

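The jaws closed to 15 mm, less than the knob's 24 mm, so the grip missed. I'll measure where the knob is now.

Run:
```python
from h import *
c=cam('wrist'); cv2.imwrite('pics/w2.png',c['image'])
c=cam('side'); W=pts(c); im=c['image']; np.savez('s2.npz',img=im,W=W)
cv2.imwrite('pics/s2.png',cv2.resize(im[250:350,340:480],None,fx=5,fy=5,interpolation=cv2.INTER_CUBIC))
L=(W-O)@S
for y in range(-140,-262,-5):
    m=(abs(L[...,1]-y)<2.5)&(abs(L[...,0]+85)<25)&(L[...,2]>55)&(L[...,2]<95)
    if m.any(): print(y,m.sum(),L[m][:,0].min().round(),L[m][:,0].max().round(),L[m][:,2].max().round(),np.median(im[m],axis=0))
```

```text
-140 11 -92.0 -83.0 77.0 [112. 108. 111.]
-145 12 -90.0 -84.0 77.0 [109. 106. 109.]
-150 14 -91.0 -83.0 77.0 [106.  103.5 107.5]
-155 12 -89.0 -85.0 78.0 [107.5 104.5 109. ]
-160 13 -90.0 -84.0 77.0 [107. 104. 111.]
-165 13 -90.0 -82.0 76.0 [108. 106. 112.]
-170 12 -91.0 -81.0 76.0 [109.  105.5 111.5]
-175 14 -91.0 -84.0 77.0 [107.  104.5 108. ]
-180 14 -90.0 -82.0 77.0 [113.5 110.5 113.5]
-185 13 -92.0 -82.0 77.0 [102.  99. 103.]
-190 13 -95.0 -81.0 82.0 [21. 21. 25.]
-195 32 -98.0 -78.0 83.0 [11.  10.5 12. ]
-200 33 -98.0 -76.0 83.0 [14. 13. 15.]
-205 34 -97.0 -78.0 85.0 [13. 12. 13.]
-210 35 -98.0 -75.0 84.0 [14. 13. 14.]
-215 31 -98.0 -81.0 84.0 [14. 13. 14.]
-220 50 -98.0 -76.0 84.0 [11.  10.5 12. ]
-230 5 -101.0 -99.0 95.0 [43. 43. 50.]
-235 4 -106.0 -104.0 93.0 [13.  12.  12.5]
-240 8 -106.0 -101.0 95.0 [14.5 13.  13. ]
-245 5 -107.0 -104.0 95.0 [17. 14. 15.]
-250 29 -105.0 -74.0 95.0 [34. 37. 54.]
```

View pics/s2.png

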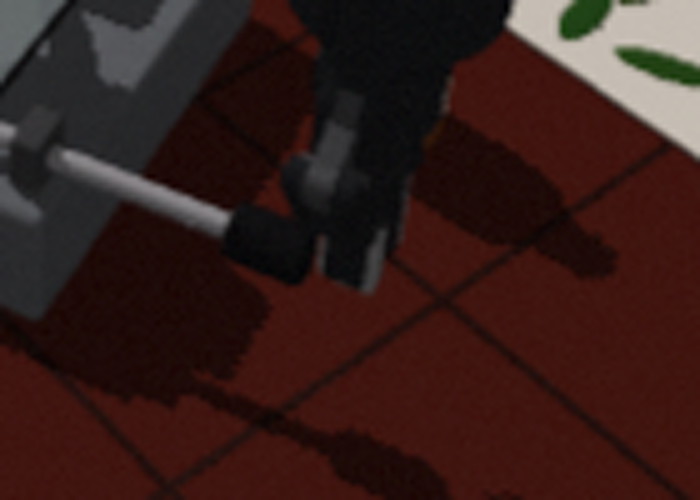

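View pics/w2.png

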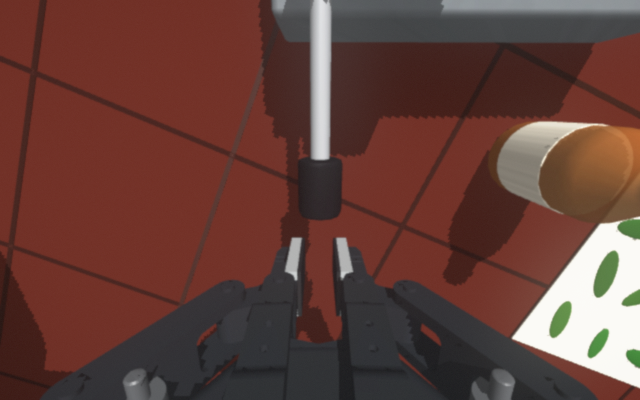

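The knob is still at y=-205, with its top at z=85. I need to know where the fingertips are, especially their height.

Run:
```python
from h import *
z=np.load('s2.npz'); L=(z['W']-O)@S
m=(L[...,1]<-223)&(L[...,1]>-300)&(abs(L[...,0]+85)<60)&(L[...,2]>15)&(L[...,2]<300)
P=L[m]
for a in range(15,170,10):
    q=P[(P[:,2]>=a)&(P[:,2]<a+10)]
    if len(q): print(a,len(q),q[:,0].min().round(),q[:,0].max().round(),q[:,1].min().round(),q[:,1].max().round())
s=bot.read_state(); print(s['ee_pos'],rot(s['tool_rot']).as_matrix().round(3),bot.tip_reach)
c=cam('wrist'); print(np.array(c['mount']).round(2),c['fovy'],c['cx'],c['cy'])
W=(pts(c)-O)@S
for u,v in((298,245),(342,245),(298,265),(295,300),(342,265),(320,190)): print(u,v,W[v,u].round(1))
```

```text
75 8 -101.0 -77.0 -250.0 -231.0
85 43 -107.0 -74.0 -252.0 -231.0
95 65 -109.0 -72.0 -252.0 -230.0
105 34 -108.0 -75.0 -252.0 -234.0
115 12 -107.0 -70.0 -254.0 -240.0
125 49 -127.0 -53.0 -254.0 -230.0
135 35 -133.0 -41.0 -254.0 -229.0
145 107 -139.0 -68.0 -258.0 -224.0
155 83 -145.0 -66.0 -258.0 -224.0
165 64 -144.0 -73.0 -259.0 -223.0
[ 578.33380672 -161.17845919   71.98830056] [[ 0.918 -0.    -0.397]
 [ 0.397  0.     0.918]
 [-0.    -1.     0.   ]] 19.0
[[   1.      0.     -0.     -0.47]
 [   0.     -0.29    0.96 -154.09]
 [  -0.     -0.96   -0.29   74.45]
 [   0.      0.      0.      1.  ]] 69.45568316434884 318.4438640805558 198.49235294420248
298 245 [ -96.2 -229.7   95.9]
342 245 [ -74.5 -229.3   96.7]
298 265 [ -94.9 -229.4  115.8]
295 300 [ -95.3 -237.5  128.8]
342 265 [ -75.9 -229.8  115.1]
320 190 [ -85.3 -204.4   84.9]
```

The cameras put the fingertips at z≈80 with the TCP at z=72. The stated geometry puts them at 53, so the real tips seem to be about 27 mm short of where I was told. I'll measure this precisely before correcting for it.

Run:
```python
from h import *
def tips(t):
    bot.dwell(.2); s=bot.read_state(); c=cam('wrist'); Rt=rot(s['tool_rot']).as_matrix()
    T=(pts(c)-s['ee_pos'])@Rt   # tool coords
    m=(abs(T[...,2])<25)&(abs(T[...,0])<70)&(T[...,1]>-60)&(T[...,1]<27); P=T[m]
    for sg in(-1,1):
        q=P[P[:,0]*sg>0]; print(t,sg,len(q),'tip y',np.percentile(q[:,1],[95,98,99.5]).round(1),'inner x',np.percentile(q[q[:,1]>np.percentile(q[:,1],70)][:,0]*sg,2).round(1),'grip',s['grip_width'].round(1))
p=bot.read_state()['ee_pos'].copy(); p[2]=150; bot.servo_line(p)
tips('15'); bot.move_gripper(36); tips('36'); bot.move_gripper(85); tips('85'); print(bot.read_state()['clock'])
```

```text
Traceback (most recent call last):
AttributeError: 'float' object has no attribute 'round'
```

```bash
cat >> h.py <<'E'
def tips(t):
    bot.dwell(.2); s=bot.read_state(); c=cam('wrist'); Rt=rot(s['tool_rot']).as_matrix()
    T=(pts(c)-s['ee_pos'])@Rt   # tool coords
    m=(abs(T[...,2])<25)&(abs(T[...,0])<70)&(T[...,1]>-60)&(T[...,1]<27); P=T[m]
    for sg in(-1,1):
        q=P[P[:,0]*sg>0]
        if len(q)>20: print(t,sg,len(q),'tip y',np.percentile(q[:,1],[95,98,99.5]).round(1),'inner x',np.percentile(q[q[:,1]>np.percentile(q[:,1],70)][:,0]*sg,2).round(1),'grip',s['grip_width'])
E
python3 - <<'E'
from h import *
tips('15'); bot.move_gripper(36); tips('36'); bot.move_gripper(85); tips('85'); print(bot.read_state()['clock'])
E
```

```text
15 -1 1967 tip y [-20.6 -18.1 -16. ] inner x 8.0 grip 14.763457768238299
15 1 1970 tip y [-20.5 -18.2 -16.1] inner x 6.9 grip 14.763457768238299
36 -1 2083 tip y [-20.3 -17.4 -14.5] inner x 18.4 grip 35.749125777382076
36 1 2094 tip y [-20.2 -17.5 -14.7] inner x 17.3 grip 35.749125777382076
85 -1 2107 tip y [-28.7 -26.4 -25.1] inner x 42.7 grip 84.48698560000905
85 1 2105 tip y [-28.7 -26.6 -24.9] inner x 41.6 grip 84.48698560000905
11.025
```

Measured tips are about 10–14 mm behind the reported TCP near closed, not 19 ahead. I'll work about 29 mm lower and check the grip width this time.

```bash
cat >> h.py <<'E'
DZ=-29   # real fingertips sit ~29 mm short of the stated TCP geometry
def st(t):
    s=bot.read_state(); print(t,((s['ee_pos']-O)@S).round(1),(s['ft_force']@S).round(1),round(s['grip_width'],1),round(s['clock'],2)); return s
E
python3 - <<'E'
from h import *
import sys
bot.servo_line(w(-85.5,-205,150),speed=120)
print(bot.servo_line(w(-85.5,-205,72+DZ),speed=100,until_force=15)); st('down')
bot.move_gripper(10,30); s=st('grip')
if not 22<s['grip_width']<27: sys.exit('bad grip')
print(bot.servo_line(w(-85.5,-240,72+DZ),speed=40,until_force=12)); st('out'); bot.dwell(.3); st('out')
c=cam('wrist'); L=(pts(c)-O)@S
m=(c['image'].max(-1)>80)&(abs(L[...,0]+85)<8)&(L[...,2]>70)&(L[...,2]<84)&(L[...,1]<-125)
print('rod visible to y',np.percentile(L[m][:,1],[0,1,5]))
E
```

```text
False
down [ -85.2 -205.3   43.7] [-0.1 -0.2  0. ] 84.8 12.68
grip [ -84.9 -205.1   43.3] [ 4.8 -0.   0.5] 23.3 13.27
True
out [ -84.9 -236.7   43.3] [0.4 4.  6.3] 23.3 14.04
out [ -84.9 -236.8   43.3] [-0.3  3.8  5.7] 23.1 14.34
rod visible to y [-252.59188462 -221.00257308 -215.70584439]
```

The grip is 23.3 mm wide. The pull stopped on force after 31.7 mm, and the knob's inner end now reads y≈-220, so the wiper is at about 0.071. Next I'll push it home.

Run:
```python
from h import *
print(bot.servo_line(w(-85,-161,72+DZ),speed=50,until_force=15)); st('home'); bot.dwell(.3); st('home')
bot.move_gripper(60); st('open')
bot.servo_line(w(-85,-170,180),speed=150)
c=cam('wrist'); L=(pts(c)-O)@S
m=(c['image'].max(-1)<60)&(L[...,2]>64)&(L[...,2]<92)&(abs(L[...,0]+85)<14)&(L[...,1]<-140)&(L[...,1]>-220)
print('knob',m.sum(),np.percentile(L[m],[2,50,98],axis=0).round(1)); 
# rise and look at the handle
bot.servo_line(w(-85,-170,380),speed=200); bot.move_gripper(85)
p=w(75,60,380); q=best(p,[0,1,0]); bot.move_to(p,q); st('above')
c=cam('wrist'); L=(pts(c)-O)@S; cv2.imwrite('pics/w3.png',c['image'])
m=(abs(L[...,2]-234)<5)&(abs(L[...,0]-75)<30)&(abs(L[...,1]-60)<35); print('top',m.sum(),np.percentile(L[m],[2,50,98],axis=0).round(1))
print(cv2.minAreaRect(L[m][:,:2].astype(np.float32)))
```

```text
True
home [ -84.7 -164.7   43.2] [-0.6 -2.7  2.5] 22.6 15.72
home [ -84.7 -164.7   43.3] [-1.  -2.7  2.5] 23.0 16.02
open [ -84.4 -164.8   43.4] [-0.4 -0.2 -0.6] 59.8 16.47
knob 853 [[ -96.4 -179.8   73.7]
 [ -85.4 -163.9   82.9]
 [ -74.3 -149.8   85.2]]
above [ 74.9  59.6 380. ] [ 0.1 -0.1 -0.2] 85.0 20.88
top 876 [[ 60.6  42.5 231.3]
 [ 76.4  58.4 234.6]
 [ 89.9  75.5 236.2]]
((75.25102233886719, 59.118675231933594), (30.040340423583984, 33.71446228027344), 0.9978721737861633)
```

View pics/w3.png

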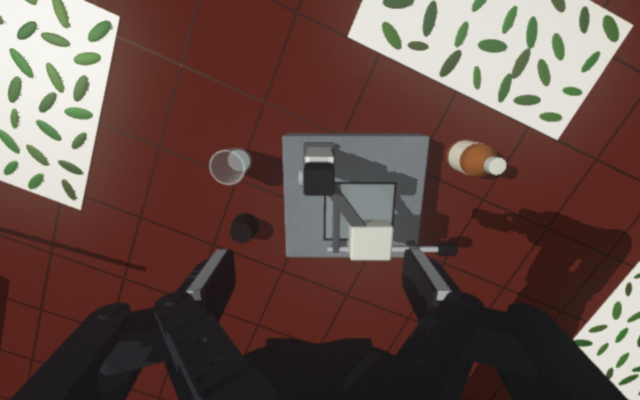

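Wrist view: the handle is at (319,175), with the button on its left at (301,177) and the bystanders undisturbed. The knob now reads y≈-164.5, so the wiper is home. Next I'll grip the handle.

Run:
```python
from h import *
import sys
bot.servo_line(w(75.2,59.2,270),speed=150)
print(bot.servo_line(w(75.2,59.2,214+DZ),speed=80,until_force=12)); st('down')
bot.move_gripper(20,60); bot.dwell(.3); s=st('grip')
if not 31<s['grip_width']<36: sys.exit('bad grip')
p=s['ee_pos']+[0,0,20]; print(bot.servo_line(p,speed=50,until_force=30)); st('20')
c=cam('wrist'); L=(pts(c)-O)@S
m=(abs(L[...,0]-75)<12)&(abs(L[...,1]-59)<12)&(L[...,2]>225)&(L[...,2]<275); print('top z',m.sum(),np.percentile(L[m][:,2],[10,50,90]).round(1))
```

```text
False
down [ 75.4  59.2 185.6] [0.7 0.2 0.6] 85.2 23.02
grip [ 75.3  59.5 185.5] [-1.1  4.1  5.7] 33.1 23.84
False
20 [ 75.3  59.5 205. ] [ 1.8  2.2 -3.9] 33.3 24.4
top z 2741 [253.6 254.3 255. ]
```

The grip closed to 33 mm with the button flush, and the handle top rose 20 mm along with the tool. I'll continue up to the second stop.

Run:
```python
from h import *
s=st('a'); p=s['ee_pos'].copy(); p[2]=185.5+101.5
print(bot.servo_line(p,speed=50,until_force=30)); st('up'); bot.dwell(.5); st('up')
def top():
    c=cam('wrist'); L=(pts(c)-O)@S
    m=(abs(L[...,0]-75)<12)&(abs(L[...,1]-59)<12)&(L[...,2]>225)&(L[...,2]<355); print('top z',m.sum(),np.percentile(L[m][:,2],[10,50,90]).round(1))
    return c
top(); bot.dwell(1); top(); st('end')
c=cam('side'); cv2.imwrite('pics/s3.png',c['image']); L=(pts(c)-O)@S
m=(c['image'].max(-1)<60)&(L[...,2]>64)&(L[...,2]<92)&(abs(L[...,0]+85)<14)&(L[...,1]<-140)&(L[...,1]>-230); print('knob',np.percentile(L[m],[2,50,98],axis=0).round(1).tolist())
```

```text
a [ 75.3  59.5 205. ] [ 2.4  1.6 -4.6] 33.7 24.45
False
up [ 75.3  59.5 287. ] [ 0.7  2.5 -4.8] 33.6 26.23
up [ 75.3  59.5 287. ] [ 1.1  2.7 -3. ] 33.6 26.73
top z 3698 [254.7 336.1 336.9]
top z 3697 [255.  336.1 336.9]
end [ 75.3  59.5 287. ] [ 2.   2.2 -4.1] 33.3 27.83
knob [[-97.3, -182.0, 65.9], [-91.9, -168.1, 78.6], [-78.5, -147.7, 83.4]]
```

View pics/s3.png

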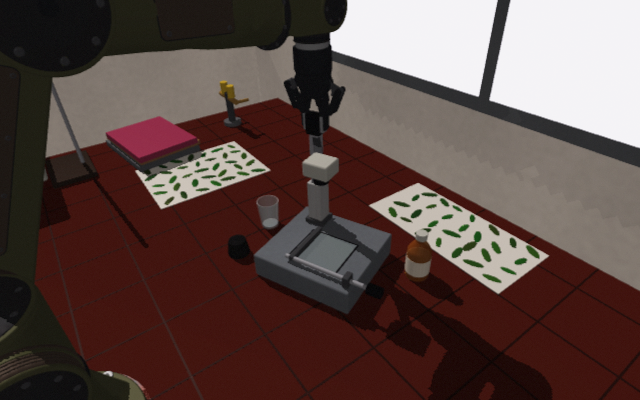

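Side view: the mast is up with its handle in the jaws at (315,122), the knob is home at (372,290), and the bystanders are in place. The handle top reads 336 mm, against 234.5 with the mast down, so the mast is at about 0.101 and steady. I'm handing in.

```bash
python3 -c "
from h import *
bot.finish_job(); st('done')"
```

```text
the job is handed in; nothing more can be done
the job is handed in; nothing more can be done
```

I swept the wiper out and home, squeezed the release, raised the mast to its second stop, and handed the job in with the handle still gripped. The hand-in reported no verdict, and I could not read the arm state afterwards.

**Wiper:** The pull stopped on force at about 0.071 m, and the push stopped on force at home. The wrist camera then put the knob at y ≈ -164.5 mm, against -165 nominal, so it is within about 1 mm of home. The last side-camera reading was rougher (-168 median, limits -182 to -148) but agrees.

**Mast:**
- **Grip:** it was 33–34 mm wide at a 60 N setting, so the button was flush before the lift.
- **Height:** the handle top rose from 234.5 to 336 mm, a lift of about 101 mm. It was unchanged over the last second before hand-in.
- **Force:** the wrist read only 3–5 N while holding the mast, less than the expected 5 N weight plus friction. I did not measure the finger contact force itself.

**Failed first attempt:** My first grip on the knob closed on nothing, above it, and did not move it. The cameras showed the real fingertips about 10 mm behind the reported tool point, not 19 mm ahead as stated. I worked 29 mm lower from then on, and that correction held.

**Bystanders:** The beaker, bottle and bung looked undisturbed in the final picture; I did not re-measure their positions. The last clock reading before hand-in was about 28 s of the 45 s allowed.

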